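# Set the dial cap and tip out the turntable balls

### The job

The carving turntable is missing its two bearing balls. With the jar still upright, turn the orange dial cap until its middle-sized hole, the one that fits the balls, sits over the outlet at the red mark; then push the lever with the red roller right over to tip the jar, so that both steel balls drop into the yellow tray, and leave it tipped with the cap as set.

Things in the scene. Friction and masses are not known exactly. Their poses are not given: they have to be found in the camera images.
- stand: Fixed tipping stand with a clear jar in it. Origin: on the bench below the jar's centre; x: the way the jar tips, z: up. Base plate x -75 to 170, y -75 to 75 mm. Blue uprights at y = +-62 up to z 143; axle along y at z 130. Jar: 100 mm across, its white lid has one 33 mm outlet at the +x rim, by a red tab. Yellow tray in front: x 0 to 165, y -65 to 65, floor z 15, rim z 52.
- cap_grip (a point): Point on the cap's turning axis, inside the black grip bar, 24 mm above the face of the orange dial cap (106 mm across; face 188 mm, bar top 223 mm above bench). Bar: 12 mm wide, white line on top, along this point's x from +13 (towards the middle hole) to -40 mm. Pinch it here across its width.
- cap (a joint): Turn of the cap on the jar, rad, anticlockwise seen from above. 0: middle hole (30 mm) over the outlet, bar along the stand's x, short end to the outlet. At +1.31 a 10 mm hole (too small for the balls), at -1.31 a 38 mm one (far too big). Starts at 0.6 to 1.4, stays where left, turns at 0.06 N m. Stops at -1.45 and 1.7.
- lever_end (a point): Centre of the free-turning red roller (20 mm across, 28 mm long, stand y -142 to -114) on the end of the tipping lever, 72 mm from the axle, right of the right-hand upright. At the start the lever leans 45 degrees back (roller at x -51, z 181 mm); it turns with the jar and ends 81 degrees forward. Shut fingertips set close behind it and following its arc (behind, then above) push it right over.
- jar (a joint): Tip of jar and lever about the axle, rad: 0 upright (start, at its stop), 2.2 fully over to the stand's +x (stop). Friction 0.15 N m: it stays about where it is left.
- ball0_center (a point): Centre of a steel bearing ball, diameter 14 mm, 12 g, loose in the jar at the start.
- ball1_center (a point): Centre of the other steel ball, the same.

How it is judged:
By the outcome, as a careful person would: the job done as asked, in the order asked, and still so for the second after the job is handed in, with the robot touching nothing.
It also fails if it takes over 51 s, if anything falls off the work surface, if the arm or the gripper's body presses on something with over 40 N, if the wrist force passes 120 N, or if a joint passes its speed limit or range.

### The arm

A 6-joint arm with a two-finger parallel gripper is mounted at the origin on the work surface. World frame = base frame: x ahead of the robot, y to its left, z up, the work surface at z = 0. Lengths are in m, angles in rad, forces in N, time in s.
With the tool pointing down it reaches from about 0.35 to 1 m from the base axis. Payload 7.1 kg.
Tool frame: the origin (TCP) lies between the finger pads; the fingertips stand 22 mm ahead of it and the grasp point (between the pads) lies 3 mm ahead of it; z points along the fingers, y is the line along which they close (so a half turn about z gives the same grasp; the last joint's range is limited). The gripper opens to 85 mm and grips with 20 to 120 N. Pads are 22 mm wide; open, the fingers measure 114 mm over their backs; the gripper's body (76 mm by 85 mm) begins 54 mm behind the grasp point. The pads swing forward as they close: fully open they stand 13 mm farther back than shut.
Start: joints at [-1.147, 0.423, 1.63, -0, 1.089, -0.019], TCP at [0.268, -0.565, 0.253] pointing down, gripper open.
Joint ranges: [-3, 3], [-0.9, 2.11], [0.09, 2.58], [-1.31, 4.45], [0.11, 2.69], [-2.54, 2.54]. Speed limits (rad/s): [2.39, 2.39, 3.01, 3.14, 3.14, 3.14].

### API

Orientations are given as a rotation vector (axis times angle).
In Python, from rig import manip gives the robot as it stands. The module is installed in compiled form; this text tells all that it offers. Calls block until the motion is done:
- manip.move_to(position, orientation): joint-space move of the TCP to a pose.
- manip.servo_line(position, orientation=None, rate=0.15): straight line of the TCP; orientation=None keeps the orientation; rate is the mean speed in m/s.
- manip.set_joints(angles): joint-space move.
- manip.command_gripper(opening, f_grip=None): finger opening in m; f_grip is the grip in N (None keeps the last); returns when the fingers have stopped.
- manip.hold(seconds).
- manip.solve_ik(position, orientation): joint angles nearest the present ones, or None.
- manip.camera(name): name is "scene" or "top" or "wrist"; returns a dict with "image" (480x640x3 uint8, red, green, blue), "fx", "fy", "cx", "cy" (pixels), "cam_to_world" (4x4, takes a point from camera to world coordinates); the wrist camera has in their place "mount" (4x4, takes a point from camera to tool coordinates, whose origin is the TCP and whose axes are the flange's). Camera axes: x right, y down, z forward; pixel columns grow to the right and rows downward; lengths in m; the calibration is good to about 2 mm. A picture is of the moment at which its call begins: read the wrist's pose just before it. There is no depth.
A pose or a line that the arm cannot do raises manip.IKError and nothing moves.
- manip.sign_off(): hands the job in; it is judged then, once.
Readings, each from a call of its own:
- manip.get_time(): time.
- manip.get_joint_positions(): joint angles.
- manip.get_joint_vel(): joint speeds.
- manip.get_tau(): joint torques, N m.
- manip.get_position(): TCP position.
- manip.get_ee_rot(): TCP orientation.
- manip.get_contact_force(): force on the tool from outside, world axes, zero at the start.
- manip.get_torque(): the same for the moment, N m.
- manip.get_width(): finger opening in m.
- manip.get_grip_force(): force on a finger pad.
Only numpy, scipy, OpenCV 4.12 (cv2) and the standard library are available. Lean on these libraries where they do the work, as an engineer would, in place of code of your own. Each camera call takes 0.05 s, during which the arm holds its last target. There are 200 camera calls.

## Working session

There is one attempt and no reset: what is moved stays moved. The work goes in short steps, each a Python script; the robot and the scene stay as the last script left them, time stands still between calls to the robot, and variables do not carry over. Pictures are saved under pics/ and viewed, at most 10 in all, crops included, and the job is handed in when it is done.

```bash
mkdir -p pics
python3 - <<'E'
from rig import manip
import cv2,numpy as np
for n in("scene","top"):
    c=manip.camera(n);cv2.imwrite(f"pics/{n}0.png",c["image"][:,:,::-1]);print(n,c["fx"],c["fy"],c["cx"],c["cy"]);print(np.round(c["cam_to_world"],4).tolist())
    np.savez(f"{n}0.npz",**c)
print(manip.get_time(),manip.get_ee_rot(),manip.camera("wrist")["mount"])
E
```

```text
scene 593.7793431873741 593.7793431873741 318.0980938386062 231.17399928667433
[[-0.7096, 0.5673, -0.418, 0.8372], [0.7045, 0.585, -0.4019, 0.2194], [0.0166, -0.5796, -0.8147, 0.6608], [0.0, 0.0, 0.0, 1.0]]
top 437.25566775922755 437.25566775922755 324.37817539793565 238.58041579381702
[[-0.026, -0.9957, 0.0891, 0.4881], [-0.9988, 0.0222, -0.0433, -0.0108], [0.0411, -0.0901, -0.9951, 0.7886], [0.0, 0.0, 0.0, 1.0]]
0.1 [-3.06359864e+00 -6.89527814e-01  4.25201891e-04] [[ 4.16072863e-04 -9.58827485e-01 -2.83988876e-01  7.15401896e-02]
 [ 9.99999466e-01  1.30171843e-04  1.02560461e-03 -1.51410742e-03]
 [-9.46410530e-04 -2.83989151e-01  9.58827026e-01 -1.21829667e-01]
 [ 0.00000000e+00  0.00000000e+00  0.00000000e+00  1.00000000e+00]]
```

View pics/scene0.png

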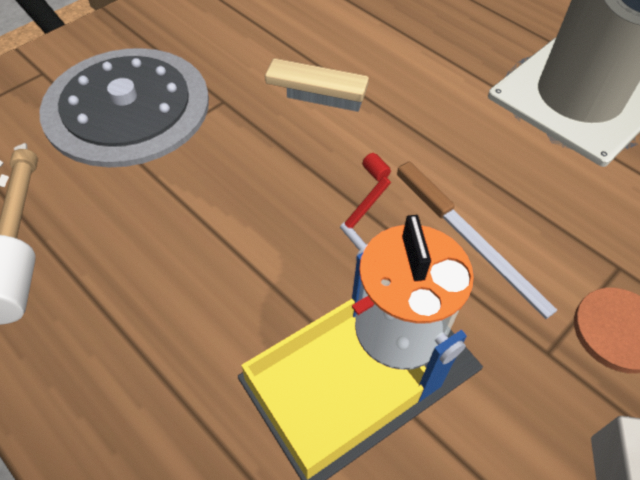

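View pics/top0.png

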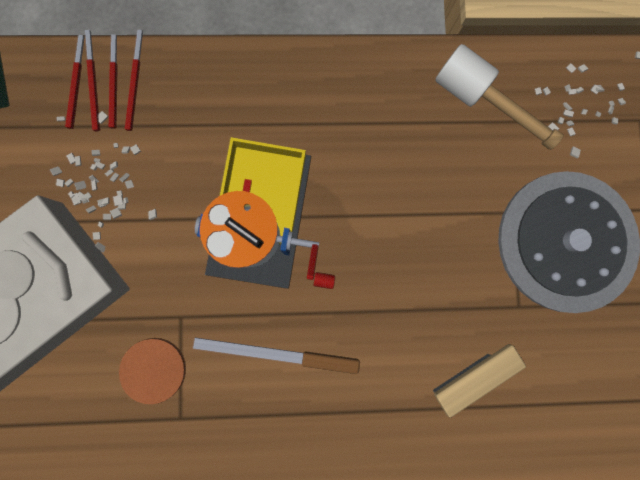

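The scene view shows the cap around (417,272), red tab (365,303) and roller (376,166). The top view shows the cap at (238,229), tab (247,186), roller (325,281) and bar line from (226,218) to (262,246), with its short end up-left. The middle hole is about 0.9 rad anticlockwise of the tab. Next I'll measure these.

```bash
cat > h.py <<'E'
import cv2,numpy as np
def ray(c,p,T=None):
    T=c["cam_to_world"] if T is None else T
    d=np.array([(p[0]-c["cx"])/c["fx"],(p[1]-c["cy"])/c["fy"],1.])
    d=T[:3,:3]@d; return T[:3,3],d/np.linalg.norm(d)
def plane(c,p,z,T=None):
    o,d=ray(c,p,T); return o+d*(z-o[2])/d[2]
def tri(r1,r2):
    A=np.zeros((3,3));b=np.zeros(3)
    for o,d in(r1,r2):
        P=np.eye(3)-np.outer(d,d);A+=P;b+=P@o
    x=np.linalg.solve(A,b)
    return x,[np.linalg.norm((np.eye(3)-np.outer(d,d))@(x-o)) for o,d in(r1,r2)]
def blobs(m,amin=20):
    n,l,s,c=cv2.connectedComponentsWithStats(m.astype(np.uint8))
    return [(s[i,4],c[i],l==i) for i in range(1,n) if s[i,4]>=amin]
def hsv(img): return cv2.cvtColor(img,cv2.COLOR_RGB2HSV).astype(int)
def orange(img):
    h=hsv(img);return (h[...,0]>=6)&(h[...,0]<=14)&(h[...,1]>210)&(h[...,2]>170)
def red(img):
    h=hsv(img);return ((h[...,0]<=4)|(h[...,0]>175))&(h[...,1]>200)&(h[...,2]>70)
def yellow(img):
    h=hsv(img);return (h[...,0]>=23)&(h[...,0]<=33)&(h[...,1]>170)&(h[...,2]>100)
def capell(img):
    b=max(blobs(orange(img),50),key=lambda x:x[0])
    cn=max(cv2.findContours(b[2].astype(np.uint8),0,1)[0],key=len)
    return cv2.fitEllipse(cv2.convexHull(cn)),b[2]
def line(img,hull):  # white line inside black bar
    e=np.zeros(img.shape[:2],np.uint8);cv2.ellipse(e,hull,1,-1)
    g=img.max(2).astype(int)
    blk=cv2.morphologyEx(((g<60)&(e>0)).astype(np.uint8),cv2.MORPH_CLOSE,np.ones((7,7)))
    b=max(blobs(blk),key=lambda x:x[0])[2]
    w=b&(g>130)&(hsv(img)[...,1]<60)
    bb=blobs(w,5);return max(bb,key=lambda x:x[0])[2] if bb else w
E
python3 - <<'E'
from h import *
C={n:dict(np.load(n+"0.npz")) for n in("scene","top")}
caps={};rr={};ln={}
for n,c in C.items():
    im=c["image"];e,m=capell(im);caps[n]=e[0];print(n,"cap",e)
    print([(a,np.round(p,1),) for a,p,_ in blobs(red(im),25)])
    print("yel",[(a,np.round(p,1),) for a,p,_ in blobs(yellow(im),200)])
    w=line(im,e);pts=np.argwhere(w)[:,::-1].astype(np.float32);r=cv2.minAreaRect(pts) if len(pts)>4 else 0
    print("line",len(pts),r,cv2.boxPoints(r).round(1).tolist())
print("cap",tri(*[ray(C[n],caps[n]) for n in C]))
E
```

```text
Traceback (most recent call last):
  File "h.py", line 25, in capell
    b=max(blobs(orange(img),50),key=lambda x:x[0])
ValueError: max() iterable argument is empty
```

```bash
cat > m.py <<'E'
from h import *
C={n:dict(np.load(n+"0.npz")) for n in("scene","top")}
h=hsv(C["scene"]["image"]);print(h[300,390],h[166,376],h[303,365],h[205,365]);h=hsv(C["top"]["image"]);print(h[255,240],h[281,325],h[186,247],h[371,151],h[365,330])
caps={};rr={};ln={}
for n,c in C.items():
    im=c["image"];e,m=capell(im);caps[n]=e[0];print(n,"cap",e)
    print([(a,np.round(p,1),) for a,p,_ in blobs(red(im),25)])
    print("yel",[(a,np.round(p,1),) for a,p,_ in blobs(yellow(im),200)])
    w=line(im,e);pts=np.argwhere(w)[:,::-1].astype(np.float32);r=cv2.minAreaRect(pts) if len(pts)>4 else 0
    print("line",len(pts),r,cv2.boxPoints(r).round(1).tolist())
print("cap",tri(*[ray(C[n],caps[n]) for n in C]))
E
sed -i 's/(h\[...,0\]>=6)&(h\[...,0\]<=14)&(h\[...,1\]>210)/(h[...,0]>=6)\&(h[...,0]<=14)\&(h[...,1]>195)/' h.py; python3 m.py
```

```text
[ 12 181 245] [  1 197 180] [  0 192 199] [  0 190 166]
[ 13 205 207] [  1 197 150] [  1 205 149] [ 10 148 152] [ 13 145 118]Traceback (most recent call last):
  File "m.py", line 6, in <module>
    im=c["image"];e,m=capell(im);caps[n]=e[0];print(n,"cap",e)
                      ~~~~~~^^^^
  File "h.py", line 25, in capell
    b=max(blobs(orange(img),50),key=lambda x:x[0])
ValueError: max() iterable argument is empty
```

```bash
sed -i 's/>195)/>165)/; s/>200)&(h\[...,2\]>70)/>165)\&(h[...,2]>70)/' h.py; python3 m.py
```

```text
[ 12 181 245] [  1 197 180] [  0 192 199] [  0 190 166]
[ 13 205 207] [  1 197 150] [  1 205 149] [ 10 148 152] [ 13 145 118]
scene cap ((416.3353271484375, 273.0005187988281), (95.27410125732422, 114.10619354248047), 108.03382110595703)
[(np.int32(1016), array([371.4, 185.7])), (np.int32(199), array([362.7, 304.8]))]
yel []
line 136 ((419.86798095703125, 241.03775024414062), (34.0654182434082, 3.846095561981201), 74.05460357666016) [[413.29998779296875, 225.1999969482422], [417.0, 224.10000610351562], [426.3999938964844, 256.8999938964844], [422.70001220703125, 257.8999938964844]]
top cap ((237.787353515625, 228.75277709960938), (75.50518035888672, 76.73394775390625), 69.4228744506836)
[(np.int32(400), array([91.9, 94.2])), (np.int32(396), array([131.2,  94.6])), (np.int32(371), array([71.9, 94.8])), (np.int32(357), array([111.6,  95.3])), (np.int32(58), array([246.8, 185.3])), (np.int32(461), array([318.5, 272.4]))]
yel [(np.int32(4198), array([267.5, 176.7]))]
line 75 ((242.29725646972656, 231.28378295898438), (33.5955696105957, 2.208704948425293), 35.53767395019531) [[228.0, 222.39999389648438], [229.3000030517578, 220.60000610351562], [256.6000061035156, 240.10000610351562], [255.3000030517578, 241.89999389648438]]
cap (array([0.55880302, 0.08238264, 0.18180981]), [np.float64(0.0001254392398515559), np.float64(0.000125439239851475)])
```

```bash
cat > m2.py <<'E'
from h import *
C={n:dict(np.load(n+"0.npz")) for n in("scene","top")}
R={};
for n,c in C.items():
    k=9 if n=="top" else 15
    m=cv2.morphologyEx(red(c["image"]).astype(np.uint8),cv2.MORPH_OPEN,cv2.getStructuringElement(2,(k,k)))
    for a,p,q in blobs(m): print(n,a,p,cv2.minAreaRect(np.argwhere(q)[:,::-1].astype(np.float32)))
    R[n]=blobs(m)
cap=np.array([.5588,.0824])
r,e=tri(*[ray(C[n],min(R[n],key=lambda b:-b[1][1] if n=="top" else b[1][1])[1]) for n in C]);print("roller",r,e)
d=r[:2]-cap;print("dist mm",np.linalg.norm(d)*1e3,"exp",np.hypot(51,128)); yr=np.arctan2(d[1],d[0])-np.arctan2(-128,-51);print("yaw roller",yr)
t,e=tri(ray(C["scene"],(362.7,304.8)),ray(C["top"],(246.8,185.3)));print("tab",t,e,"yaw",np.arctan2(*(t[:2]-cap)[::-1]))
P=[tri(ray(C["scene"],s),ray(C["top"],q)) for s,q in(((424.55,257.4),(228.65,221.5)),((415.1,224.6),(255.9,241)))];print(P)
A=[plane(C["top"],q,.223)[:2] for q in((228.65,221.5),(255.9,241))];print(A,"bar yaw",np.arctan2(*(A[0]-A[1])[::-1]),np.linalg.norm(A[0]-A[1]))
# scene line
A=[plane(C["scene"],q,.223)[:2] for q in((424.55,257.4),(415.1,224.6))];print(A,"bar yaw",np.arctan2(*(A[0]-A[1])[::-1]),np.linalg.norm(A[0]-A[1]))
E
python3 m2.py
```

```text
scene 438 [376.02739726 166.3630137 ] ((376.2500305175781, 166.25001525878906), (28.991378784179688, 16.970561981201172), 45.0)
top 235 [323.65531915 280.29787234] ((323.67999267578125, 280.239990234375), (19.516149520874023, 13.01076602935791), 8.130102157592773)
roller [ 0.48467245 -0.03505977  0.17974388] [np.float64(0.0002990545545261576), np.float64(0.0002990545545260519)]
dist mm 138.89453763333023 exp 137.78606605894515
yaw roller -0.18380717819659198
tab [0.61984268 0.06957553 0.18097574] [np.float64(5.533064873100121e-06), np.float64(5.533064873071997e-06)] yaw -0.20707857187352746
[(array([0.56389401, 0.0881783 , 0.22090974]), [np.float64(1.7200870638963903e-05), np.float64(1.72008706390148e-05)]), (array([0.5377003 , 0.05532423, 0.21313336]), [np.float64(0.0013244795208492404), np.float64(0.0013244795208492298)])]
[array([0.56362367, 0.08779899]), array([0.5375361 , 0.05308222])] bar yaw 0.9263744559568781 0.04342597950480694
[array([0.56518254, 0.08881588]), array([0.54356831, 0.06001214])] bar yaw 0.9270412265455876 0.03601153640253159
```

```bash
cat >> h.py <<'E'
from scipy.spatial.transform import Rotation as Ro
def down(yaw):
    c,s=np.cos(yaw),np.sin(yaw)
    return Ro.from_matrix(np.array([[c,s,0],[s,-c,0],[0,0,-1.]])).as_rotvec()
E
python3 - <<'E'
from rig import manip
from h import *
p=[.5588,.0824,.217]
for k in(0,np.pi,-np.pi):
    a,b=[manip.solve_ik(p,down(y+k)) for y in(.926,-.19)]
    print(k,a,b)
T=Ro.from_rotvec(manip.get_ee_rot()).as_matrix();print(np.round(T,2))
k=0
q=manip.solve_ik([.5588,.0824,.33],down(.926));print(q)
E
```

```text
0 [ 1.25334411e-01  3.81249705e-01  1.79323099e+00 -4.44089210e-16
  9.67111954e-01  7.70130737e-01] [ 1.25334411e-01  3.81249705e-01  1.79323099e+00 -4.44089210e-16
  9.67111954e-01  1.88613074e+00]
3.141592653589793 [ 1.25334411e-01  3.81249705e-01  1.79323099e+00 -4.44089210e-16
  9.67111954e-01 -2.37146192e+00] [ 1.25334411e-01  3.81249705e-01  1.79323099e+00 -4.44089210e-16
  9.67111954e-01 -1.25546192e+00]
-3.141592653589793 [ 1.25334411e-01  3.81249705e-01  1.79323099e+00 -4.44089210e-16
  9.67111954e-01 -2.37146192e+00] [ 1.25334411e-01  3.81249705e-01  1.79323099e+00 -4.44089210e-16
  9.67111954e-01 -1.25546192e+00]
[[ 0.9   0.43 -0.  ]
 [ 0.43 -0.9   0.  ]
 [-0.   -0.   -1.  ]]
[ 1.25334411e-01  2.53440089e-01  1.68950213e+00 -4.44089210e-16
  1.19865044e+00  7.70130737e-01]
```

Run:
```python
from rig import manip
from h import *
manip.move_to([.5588,.0824,.34],down(.926))
manip.command_gripper(.045,40)
P=np.eye(4);P[:3,3]=manip.get_position();P[:3,:3]=Ro.from_rotvec(manip.get_ee_rot()).as_matrix()
c=manip.camera("wrist");T=P@c["mount"];np.savez("w1.npz",T=T,**c)
im=c["image"];cv2.imwrite("pics/w1.png",im[:,:,::-1]);print(manip.get_time(),P[:3,3])
try:
    e,m=capell(im);print(e,plane(c,e[0],.188,T))
    w=line(im,e);r=cv2.boxPoints(cv2.minAreaRect(np.argwhere(w)[:,::-1].astype(np.float32)));print(r)
    print([plane(c,q,.223,T) for q in r])
except Exception as x: print(repr(x))
```

```text
3.2083 [0.55883445 0.08231031 0.33996948]
((313.8268127441406, 225.73326110839844), (141.9042205810547, 147.00767517089844), 89.36080932617188) [0.55933398 0.08500978 0.188     ]
[[312. 230.]
 [316. 230.]
 [316. 296.]
 [312. 296.]]
[array([0.56207163, 0.09065748, 0.223     ]), array([0.56408621, 0.08914267, 0.223     ]), array([0.53695154, 0.05290559, 0.223     ]), array([0.53483223, 0.05449971, 0.223     ])]
```

View pics/w1.png

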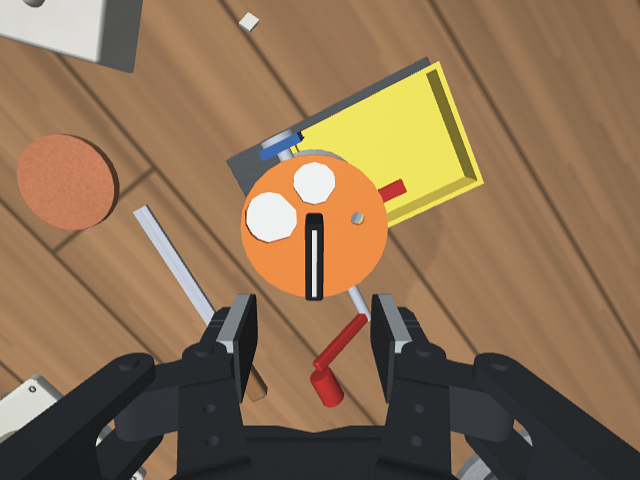

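The wrist view shows the cap at (314,226), the bar vertical at u=314 between rows 213 and 300, and the tab at (393,190). The middle hole is at (315,183) and the roller at (326,387). This agrees with the earlier measurements. I'll refine the stand yaw from the plate and tray edges, then grip and turn.

Run:
```python
from h import *
c=dict(np.load("w1.npz"));T=c["T"]
f=lambda a,b,z:np.arctan2(*(plane(c,b,z,T)-plane(c,a,z,T))[1::-1])
print("plate",f((228,160),(428,58),.01),"rim near",f((390,227),(484,182),.052),"rim end",f((484,182),(438,62),.052)-np.pi/2)
t=plane(c,(396,189),.18,T);print(t,np.arctan2(*(t[:2]-[.559,.0835])[::-1]))
y=yellow(c["image"]);print(y.sum())
# roller in wrist view, triangulated with top view
m=cv2.morphologyEx(red(c["image"]).astype(np.uint8),cv2.MORPH_OPEN,cv2.getStructuringElement(2,(19,19)))
for a,p,_ in blobs(m): print(a,p,tri(ray(c,p,T),ray(dict(np.load("top0.npz")),(323.7,280.3))))
```

```text
plate -0.19196369207135194 rim near -0.17465294038436757 rim end -0.17472154427421427
[0.62192452 0.06959121 0.18      ] -0.21754143729000278
2
821 [326.60292326 386.56516443] (array([ 0.4839292 , -0.03439712,  0.18138794]), [np.float64(0.0007119975146878525), np.float64(0.000711997514687886)])
```

Run:
```python
from rig import manip
from h import *
p=np.array([.559,.083,.217])
manip.servo_line(p+[0,0,.03],down(.926),rate=.15)
manip.servo_line(p,rate=.06)
print(manip.get_contact_force())
manip.command_gripper(0,40)
print("w",manip.get_width(),manip.get_grip_force(),manip.get_contact_force())
q=np.array(manip.get_joint_positions())
for k in range(1,4):
    q2=q.copy();q2[5]+=1.113*k/3;manip.set_joints(q2)
print(manip.get_contact_force(),manip.get_torque(),manip.get_position(),manip.get_width())
manip.command_gripper(.045)
print(manip.get_contact_force())
manip.servo_line(p+[0,0,.123],rate=.2)
P=np.eye(4);P[:3,3]=manip.get_position();P[:3,:3]=Ro.from_rotvec(manip.get_ee_rot()).as_matrix()
c=manip.camera("wrist");T=P@c["mount"];np.savez("w2.npz",T=T,**c)
im=c["image"];cv2.imwrite("pics/w2.png",im[:,:,::-1]);print(manip.get_time(),P[:3,3])
e,m=capell(im);print(e,plane(c,e[0],.188,T))
w=line(im,e);r=cv2.boxPoints(cv2.minAreaRect(np.argwhere(w)[:,::-1].astype(np.float32)));print(r)
```

```text
[-0.91670559  0.32189261  0.07585819]
w 0.01115867295007035 42.58500337600708 [ 1.25289848 -1.61639987  2.32255538]
[ 2.21091779 -5.31740136 -1.32239205] [-0.93785986 -0.49316263 -0.11668057] [0.559696   0.08220078 0.21747738] 0.011310453547503232
[0.69053289 0.17715184 0.1321976 ]
7.5833 [0.55834178 0.0829485  0.3389436 ]
((314.4238586425781, 225.14125061035156), (142.85678100585938, 146.9465789794922), 90.04585266113281) [0.56014902 0.08252096 0.188     ]
[[311.82184 230.02103]
 [316.73096 229.93338]
 [317.9101  295.9659 ]
 [313.00098 296.05356]]
```

View pics/w2.png

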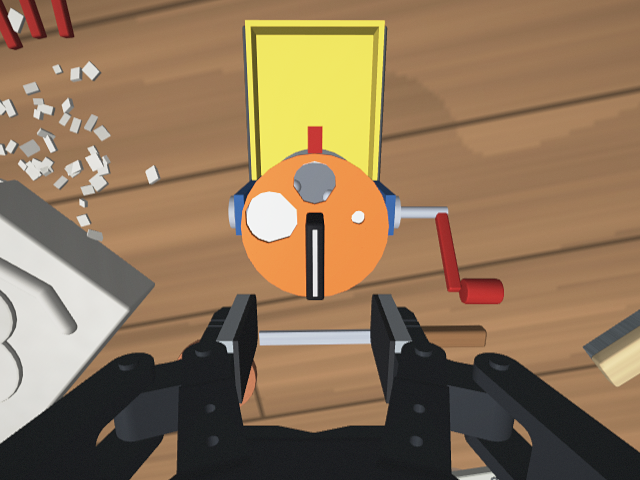

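The view shows the middle hole, with the grey inside visible, at (315,183) directly over the outlet. The tab is at (315,140), so the cap is aligned. The roller is at (482,291). Now I'll shut the fingers and push the lever round its arc.

```bash
cat > push.py <<'E'
from rig import manip
from h import *
S=np.array([.559,.0823]);Y=-.187;c,s=np.cos(Y),np.sin(Y)
def W(x,y,z): return np.array([S[0]+c*x-s*y,S[1]+s*x+c*y,z])
def tcp(phi,extra=(0,0)):  # phi deg; front-bottom corner of the tip relative to roller centre
    ox=np.interp(phi,[-45,0,30,45,60,81],[-10,-10,-9,-7.5,-4,8])
    oz=np.interp(phi,[-45,0,30,45,60,81],[-8,-4,3,6.5,9.5,10])
    f=np.radians(phi);return W((72*np.sin(f)+ox-11+extra[0])/1e3,-.132,(130+72*np.cos(f)+oz+22+extra[1])/1e3)
E
python3 - <<'E'
from push import *
for ph in range(-45,82,21): 
    q=manip.solve_ik(tcp(ph),down(Y)); print(ph,q is not None and q.round(2))
a=tcp(-45,(-10,0));up=a.copy();up[2]=.29
manip.command_gripper(0)
manip.move_to(up,down(Y))
manip.servo_line(a,rate=.1);print(a,manip.get_contact_force())
for ph in range(-45,65,10):
    manip.servo_line(tcp(ph),rate=.07)
    F=manip.get_contact_force();print(ph,F.round(1))
    if np.linalg.norm(F)>40: break
print(manip.get_time())
k=manip.camera("scene");cv2.imwrite("pics/s3.png",k["image"][:,:,::-1])
E
```

```text
-45 [-0.1   0.28  2.02  0.    0.84  1.66]
-24 [-0.1   0.28  1.96  0.    0.9   1.66]
-3 [-0.11  0.3   1.91  0.    0.93  1.65]
18 [-0.11  0.34  1.85  0.    0.95  1.65]
39 [-0.11  0.38  1.8   0.    0.96  1.64]
60 [-0.12  0.43  1.76  0.    0.94  1.64]
81 [-0.12  0.49  1.73  0.    0.92  1.64]
[ 0.45397594 -0.03217039  0.19491169] [-0.39082554  0.3663269   0.31148961]
-45 [-0.6 -0.5 -0.2]
-35 [-1.3  0.1  0.7]
-25 [-0.5  0.5 -0.9]
-15 [0.2 0.7 0.4]
-5 [ 0.8  0.2 -0.5]
5 [-0.6  0.1 -1. ]
15 [ 1.  -0.6  0.3]
25 [-0.1 -0.7 -0.4]
35 [ 0.3 -0.1 -0.7]
45 [-0.3  0.  -0.6]
55 [ 0.1 -0.1 -0.2]
13.4833
```

View pics/s3.png

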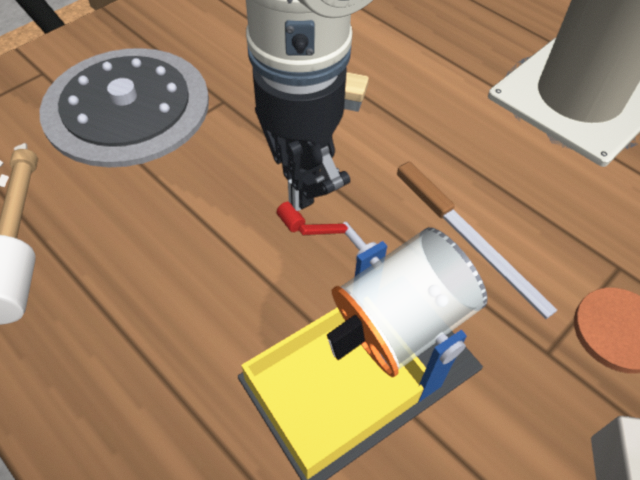

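The jar has tipped about 100°, with the roller at (291,216) under the fingertips. The cap is still set, and the two balls seem to be still in the jar at (436,292). I'll continue to the stop.

Run:
```python
from push import *
for ph in (60,65,70,74,78,81): 
    manip.servo_line(tcp(ph),rate=.07);print(ph,manip.get_contact_force().round(1))
F=manip.get_contact_force();k=0
while np.linalg.norm(F)<12 and k<6:
    k+=1;manip.servo_line(tcp(81,(0,-1.5*k)),rate=.03);F=manip.get_contact_force();print(k,F.round(1))
manip.hold(1.5);print(manip.get_time())
k=manip.camera("scene");cv2.imwrite("pics/s4.png",k["image"][:,:,::-1])
```

```text
60 [0.1 0.2 0.6]
65 [0.4 0.  1.2]
70 [-0.3  0.7 -0.6]
74 [ 0.2 -0.6 -0.3]
78 [-0.2 -0.1 -0.1]
81 [0.5 0.8 2.5]
1 [ 0.5 -0.4  9.2]
2 [-0.3 -0.2 15.2]
17.0583
```

View pics/s4.png

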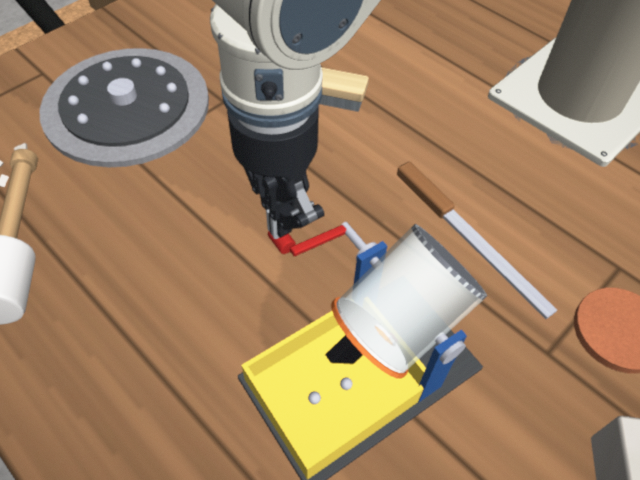

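Both balls are in the tray, at (314,398) and (346,384), and the jar is at its stop. I'll back off and check.

Run:
```python
from push import *
p=tcp(81);p[2]+=.12
manip.servo_line(p,rate=.1);manip.hold(1)
k=manip.camera("scene");cv2.imwrite("pics/s5.png",k["image"][:,:,::-1]);print(manip.get_time(),manip.get_contact_force())
```

```text
19.5417 [ 0.14867653 -0.58588842 -0.4672575 ]
```

View pics/s5.png

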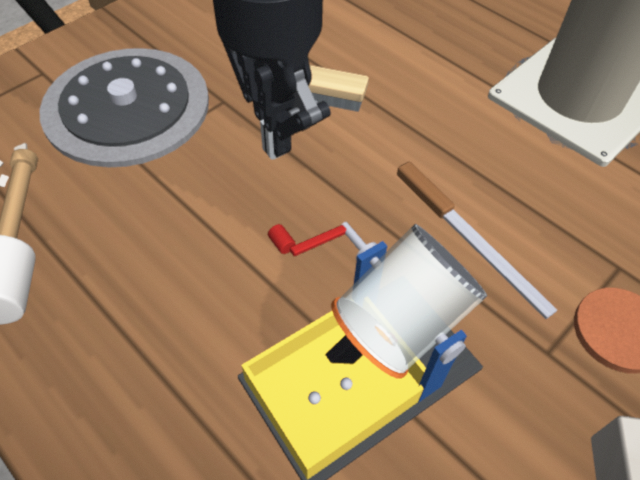

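The robot is clear, the jar has stayed fully tipped, and both balls are at rest in the tray at (314,398) and (346,384).

```bash
python3 -c "
from rig import manip
print(manip.sign_off())"
```

```text
the job is handed in; nothing more can be done
None
```

The job is handed in at about 20 s on the robot clock: the cap's middle hole was set over the outlet, the jar was then tipped fully and left there, and both balls are in the yellow tray.

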